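# Present a die insert and hold the sprung inspection cover at its index

### The arm

A 6-joint arm with a two-finger parallel gripper is mounted at the origin on a cart in front of the work surface, level with it; the furniture and walls round the work are solid. World frame = base frame: x ahead of the robot, y to its left, z up, the work surface at z = 0. Lengths are in m, angles in rad, forces in N, time in s.
With the tool pointing down it reaches from about 0.35 to 0.875 m from the base axis. Payload 4.2 kg.
Tool frame: the origin (TCP) lies at the very end of the fingers, on their centre line; the grasp point (between the pads) lies r.pinch_z behind it (r.pinch_z is the distance from the TCP to the grasp point, in m); x points along the fingers, y is the direction in which the jaws open and shut, and the axes are right-handed (so a half turn about x gives the same grasp; the last joint's range is limited). The gripper opens to 87 mm and grips with 3 to 60 N. Pads are 19 mm wide; open, the fingers measure 117 mm over their backs; the gripper's body (75 mm by 190 mm) begins 51 mm behind the grasp point.
Start: joints at [-1.024, 0.385, 0.008, 0, -1.194, -0.259], TCP at [0.177, -0.599, 0.223] pointing down, gripper open.
Joint ranges: [-3.14, 3.14], [-1.21, 2.06], [-1.07, 1.41], [-3.16, 2.05], [-2.99, -0.16], [-3.1, 3.1]. Speed limits (rad/s): [2.79, 2.79, 3.14, 3.14, 3.14, 3.14].

### API

Orientations are given as a rotation vector (axis times angle).
In Python, from workcell import r gives the robot as it stands. The module is installed in compiled form; this text tells all that it offers.
- The arm moves only by the tool jog_arm, never from a script. Its argument "deltas" is a list of rows, each a list of 7 numbers: the finger opening in m, from 0 to 0.087, then the shift along the tool's x, y, z in m, then the turn, a rotation vector about the tool's x, y, z in degrees. A call has 1 to 10 rows; each row is the pose to reach, as a shift and turn from the pose commanded when the call began, along the tool's axes at that moment; what a row does not reach only later rows make up. A row lasts 1/8 s, in which the tool goes at most 62.5 mm and 10.7 degrees, less where a joint would pass 70% of its speed; a pose out of reach is approached as far as the arm can. A call with a gripper value outside its range is refused whole. The fingers move at their own pace and stop on an object; "grip_force" is the grip in N (left out, the last holds). Time passes only in rows, so rows that repeat a pose let the fingers close. It gives the time, the measured TCP pose, the force and the opening at its end, in the units of the state.
- r.observe(): the state, without advancing time (a new reading comes with each control period).
- r.capture(name): name is "scene" or "side" or "wrist"; returns a dict with "image" (420x560x3 uint8, red, green, blue), "fx", "fy", "cx", "cy" (pixels), "pose" (4x4, takes a point from camera to world coordinates); the wrist camera has in their place "tool_from_camera" (4x4, takes a point from camera to tool coordinates, whose origin is the TCP and whose axes are the tool frame's). Camera axes: x right, y up, looking along -z (the intrinsics and any distortion apply to the point x, -y, -z); pixel columns grow to the right and rows downward; lengths in m; the calibration is good to about 2 mm. A picture is of the moment at which its call begins: read the wrist's pose just before it. There is no depth.
- r.job_done(): hands the job in, once; it reports no verdict.
The state is a dict: "t": time; "joint_positions": joint angles; "joint_velocities": joint speeds; "joint_efforts": joint torques, N m; "tool_pos": TCP position; "ee_rot": TCP orientation; "contact_force": force on the tool from outside, world axes, zero at the start; "wrist_torque": the same for the moment, N m; "finger_gap": opening from 0.0 (shut) to 1.0 (fully open).
Only numpy, scipy, OpenCV 4.12 (cv2) and the standard library are available. Lean on these libraries where they do the work, as an engineer would, in place of code of your own. Each camera call takes 0.05 s, during which the arm holds its last target. There are 200 camera calls.

### The job

Bring the brass die insert into the inspection station: with the cover still shut, slide its knobbed carriage all the way home against the two stop posts. Then lift the cover, which has a bar handle, against its spring with the fingers until it is in line with the index arm clamped at the side of the station, and finish while still holding it there, because it snaps shut when let go. Leave the index arm where it is set and do not disturb the jar, beaker, spool and timer standing about.

Things in the scene. Friction and masses are not known exactly. Their poses are not given: they have to be found in the camera images.
- station: inspection station, fixed: dark 12 mm base plate, y -225 to +90 mm, 170 mm wide (104 under the rails), with a grey chamber 130 x 120 mm, 88 mm high, open to -y for rails and carriage. Origin on the table under the chamber's centre; x from the cover's bar to its hinge (away from the robot), y left, away from the rails, z up. Steel stop posts, 40 mm high, at x = +-38, y = -91 mm
- carriage (a joint): travel of the carriage along the station's +y axis, m: 0 fully out, 0.080 fully home, its cross lug against the stop posts (hard end stop). Starts part way out. Moves with 1.5 N friction and stays where it is left
- carriage_knob (a point): centre of the carriage's knob, 78 mm above the table: upright dark cylinder, 25 mm diameter, 26 mm high (top at 90 mm) on a 14 mm post. In the station frame at x = 0, y = -189 mm + travel (-109 mm when home, 37 mm clear of the chamber wall). The cross lug below it tops out at 38 mm; the die insert stands 109 mm further to +y. Axes as the station's
- cover (a joint): opening angle of the cover, rad: 0 shut and level, grows as the bar rises, 1.25 fully open. A spring shuts it: about 4 N upward at the bar lifts it off, about 6 N across the bar's arm holds it at 1 rad; it snaps shut when let go
- cover_hinge (a point): the middle of the cover's hinge axis, on the station: 73 mm behind its origin (+x), 93 mm above the table. The axis runs along the station's y; the cover and the index arm both turn about it
- cover_bar (a point): middle of the cover's handle: dark round bar, 12 mm diameter, 76 mm long along the station's y, 178 mm from the hinge axis, on two side arms (60 mm clear between), 32 mm clear of the cover's front edge. Cover 7 mm thick, centred on the plane from hinge axis to bar. Shut: station x = -105, y = 0, height 93 mm. Site x points from bar to hinge and tilts with the cover
- index (a joint): angle at which the index arm is clamped, rad, counted like the cover's (0 level, growing upward), between 0.45 and 0.95. The cover is at the mark when its angle equals this. Stiffly clamped; leave it
- index_tip (a point): tip of the index arm: dark flat strip 7 mm thick outside the station's left (+y) side, pivoting on the cover's hinge axis and pointing along the quadrant to where the cover must stand. The tip is 128 mm from the axis, 75 mm left of the middle. Site x points from tip to axis: parallel to cover_bar's x when the cover is in line
- sample_jar: closed white sample jar, 58 mm diameter, 94 mm high, behind the rails; origin at the centre of its underside. Leave alone
- beaker: white beaker, 60 mm diameter, 72 mm high, to the left of the station; origin at the centre of its underside. Leave alone
- spool: spool with black flanges, 67 mm diameter, 45 mm high, behind the chamber; origin at the centre of its underside. Leave alone
- timer: white flat timer, 64 x 64 x 18 mm, to the left beyond the beaker; origin at the centre of its underside. Leave alone

How it is judged:
On the way, in this order (a step that is already met when the one before it is completed fails the run):
1. the carriage is home against its stops while the cover is still shut (value of joint carriage above 0.076 m and value of joint cover below 0.08 rad), for 0.2 s.
2. the cover is lifted into line with the index arm by the fingers (angle between the x axis of cover_bar and the x axis of index_tip, either way round below 0.07 rad and contact force between the fingers and cover above 1 N and value of joint carriage above 0.075 m), for 0.4 s.
At the end, for the whole second after the job is handed in: The carriage is within 5 mm of its stop, the cover stands within 0.07 rad (4 degrees) of the index arm, still, held by the fingers (more than 1 N on the cover), and the index arm has not shifted by more than 8 mm (all of step 2 and velocity of joint cover between -0.08 and 0.08 rad/s and distance of index_tip from where it was at the start of the episode below 0.008 m); the arm keeps its last pose, push and grip.
It fails at once if the index arm is shifted (distance of index_tip from where it was at the start of the episode above 0.008 m).
It fails at once if the cover is opened before the carriage is home (value of joint cover above 0.12 rad and value of joint carriage below 0.075 m).
It fails at once if a bystander is disturbed (distance of any of sample_jar, beaker, spool, timer from where it was at the start of the episode above 0.02 m).
It also fails if it takes over 51 s, if anything falls off the work surface, if the arm or the gripper's body presses on something with over 40 N, if the wrist force passes 120 N, or if a joint passes its speed limit or range.

## Working session

There is one attempt and no reset: what is moved stays moved. The work goes in short steps, Python scripts to look and compute and a tool call to move; the robot and the scene stay as the last step left them, time stands still between calls to the robot, and variables do not carry over. Pictures are saved under pics/ and viewed, about 8 in all and at most 12, crops included, and the job is handed in when it is done.

Besides the shell and the picture viewer there is one more tool, called after "Emit:" by a JSON object that holds its "method" and its "body", one argument or row to a line. jog_arm: Moves the arm, as the interface text tells. Its arguments: {"type":"object","properties":{"deltas":{"type":"array","items":{"type":"array","items":{"type":"number"}}},"grip_force":{"type":"number"}},"required":["deltas"]}

```bash
mkdir -p pics; cat > h.py <<'E'
import numpy as np, cv2
from scipy.spatial.transform import Rotation as R
from workcell import r
def T(o):
    M=np.eye(4); M[:3,:3]=R.from_rotvec(o["ee_rot"]).as_matrix(); M[:3,3]=o["tool_pos"]; return M
def cap(n,f=None):
    o=r.observe(); c=r.capture(n)
    c["P"]=c["pose"] if "pose" in c else T(o)@c["tool_from_camera"]
    if f: cv2.imwrite("pics/"+f,c["image"][:,:,::-1])
    return c
def ray(c,u,v):
    d=np.array([(u-c["cx"])/c["fx"],-(v-c["cy"])/c["fy"],-1]); P=np.array(c["P"])
    d=P[:3,:3]@d; return P[:3,3],d/np.linalg.norm(d)
def onz(c,u,v,z):
    o,d=ray(c,u,v); return o+d*(z-o[2])/d[2]
def tri(a,b):
    (o1,d1),(o2,d2)=a,b
    s=np.linalg.lstsq(np.c_[d1,-d2],o2-o1,rcond=None)[0]
    p,q=o1+s[0]*d1,o2+s[1]*d2; return (p+q)/2,np.linalg.norm(p-q)
def proj(c,p):
    q=np.linalg.inv(np.array(c["P"]))@np.r_[p,1]; return c["cx"]-c["fx"]*q[0]/q[2], c["cy"]+c["fy"]*q[1]/q[2]
E
python3 - <<'E'
from h import *
np.set_printoptions(precision=4,suppress=True)
o=r.observe(); print(o, r.pinch_z); print(T(o))
for n in("scene","side","wrist"):
    c=cap(n,n+"0.png"); print(n,[c[k] for k in("fx","fy","cx","cy")],c["P"],[k for k in c])
E
```

```text
{'t': 0.0, 'joint_positions': array([-1.0244,  0.3855,  0.0067, -0.0005, -1.194 , -0.2586]), 'joint_velocities': array([-0.0003,  0.0012, -0.001 , -0.0009, -0.0002, -0.0003]), 'joint_efforts': array([  0.0005, -39.0664,  18.7413,   4.2199,   0.0111,  -0.0002]), 'tool_pos': array([ 0.1772, -0.5987,  0.2215]), 'ee_rot': array([-0.2241,  1.5594,  0.2274]), 'contact_force': array([ 0.1616,  0.8906, -0.9596]), 'wrist_torque': array([-0.0348,  0.0174,  0.029 ]), 'finger_gap': 1.0027411083949114} 0.0187
[[-0.0007 -0.2836  0.9589  0.1772]
 [ 0.002   0.9589  0.2836 -0.5987]
 [-1.      0.0021 -0.0001  0.2215]
 [ 0.      0.      0.      1.    ]]
scene [434.4052171547772, 434.4052171547772, 283.2726858173603, 214.82978411041913] [[-0.7726  0.3887 -0.502  -0.0933]
 [-0.6345 -0.4447  0.6322  0.8085]
 [ 0.0225  0.8069  0.5902  0.9076]
 [ 0.      0.      0.      1.    ]] ['image', 'fx', 'fy', 'cx', 'cy', 'pose', 'P']
side [402.5860521701005, 402.5860521701005, 288.6827396325893, 211.38427052066524] [[ 0.9709  0.1136 -0.2109  0.3107]
 [-0.239   0.5208 -0.8196 -1.0977]
 [ 0.0167  0.8461  0.5327  0.7473]
 [ 0.      0.      0.      1.    ]] ['image', 'fx', 'fy', 'cx', 'cy', 'pose', 'P']
wrist [291.64650655731015, 291.64650655731015, 274.90308967275007, 211.6356057665455] [[-0.2838 -0.9221 -0.2629  0.1053]
 [ 0.9589 -0.2724 -0.0798 -0.6215]
 [ 0.002  -0.2748  0.9615  0.383 ]
 [ 0.      0.      0.      1.    ]] ['image', 'fx', 'fy', 'cx', 'cy', 'tool_from_camera', 'P']
```

View pics/scene0.png

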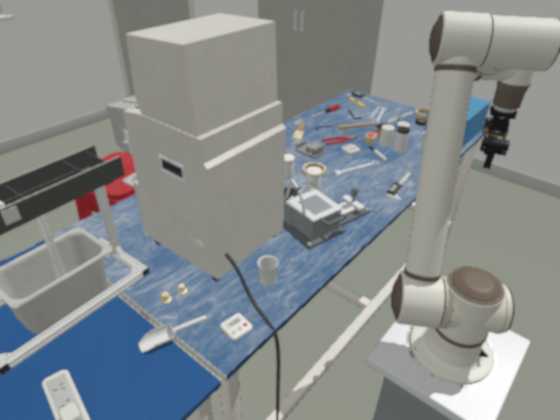

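View pics/side0.png

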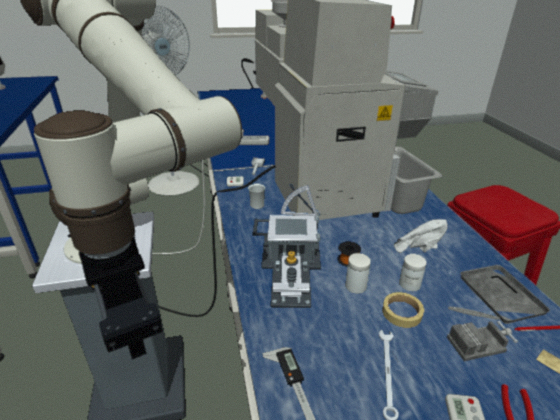

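The scene view shows the station near (320,210) and the side view shows it near (290,260), with rails toward the camera. I'll enlarge both.

```bash
python3 - <<'E'
from h import *
a=cv2.imread("pics/scene0.png")[150:255,260:390]; b=cv2.imread("pics/side0.png")[178:313,235:365]
cv2.imwrite("pics/sc1.png",cv2.resize(a,None,fx=5.5,fy=5.5,interpolation=cv2.INTER_CUBIC))
cv2.imwrite("pics/sd1.png",cv2.resize(b,None,fx=4.4,fy=4.4,interpolation=cv2.INTER_CUBIC))
E
```

```text
(no output)
```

View pics/sc1.png

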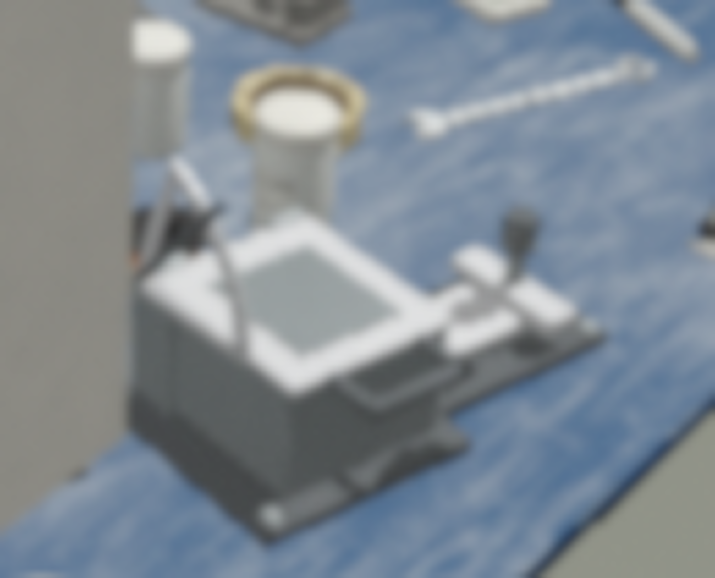

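View pics/sd1.png

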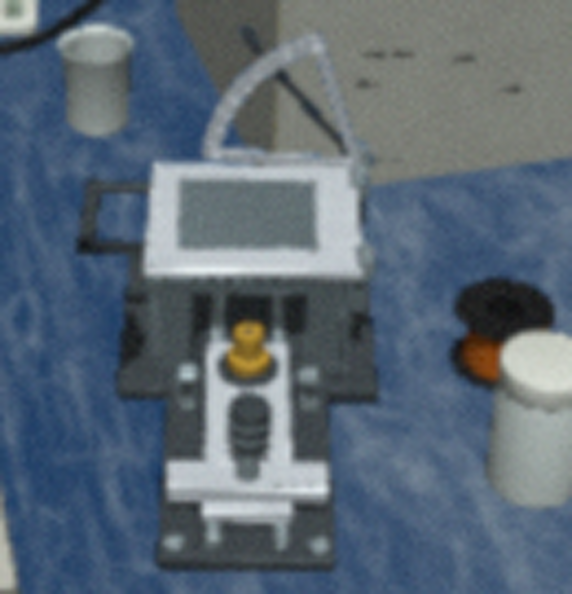

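```bash
cat > m.py <<'E'
from h import *
np.set_printoptions(precision=4,suppress=True)
sc=cap("scene"); sd=cap("side")
S=lambda u,v:ray(sc,260+u/5.5,150+v/5.5); D=lambda u,v:ray(sd,235+u/4.4,178+v/4.4)
Z=lambda rr,z:rr[0]+rr[1]*(z-rr[0][2])/rr[1][2]
print("knob",tri(S(519,228),D(249,422)))
for n,s,d in(("front+y",(295,388),(152,163)),("front-y",(450,310),(147,275)),("hinge-y",(295,212),(362,275)),("hinge+y",(150,285),(357,163)),("bar+y",(345,380),(85,183)),("bar-y",(468,365),(80,248)),("post",(0,0),(0,0))):
    print(n,tri(S(*s),D(*d)),Z(S(*s),.0965),Z(D(*d),.0965))
for n,d in(("baseL",(160,567)),("baseR",(333,567)),("baseWL",(118,396)),("baseWR",(377,400))): print(n,Z(D(*d),.012 if 1 else 0))
E
python3 m.py
```

```text
knob (array([ 0.513 , -0.3537,  0.077 ]), np.float64(0.00022557059659728465))
front+y (array([ 0.5079, -0.1015,  0.0946]), np.float64(0.0004799546100818353)) [ 0.5062 -0.0993  0.0965] [ 0.5076 -0.1043  0.0965]
front-y (array([ 0.4815, -0.2246,  0.0942]), np.float64(0.003881020562342374)) [ 0.4823 -0.2225  0.0965] [ 0.479  -0.229   0.0965]
hinge-y (array([ 0.614 , -0.2509,  0.0932]), np.float64(0.006437302873821038)) [ 0.6153 -0.2484  0.0965] [ 0.609  -0.2579  0.0965]
hinge+y (array([ 0.6416, -0.132 ,  0.0925]), np.float64(0.007813949297145803)) [ 0.6329 -0.1252  0.0965] [ 0.6439 -0.1341  0.0965]
bar+y (array([ 0.4707, -0.1148,  0.1008]), np.float64(0.02561566171544486)) [ 0.4892 -0.1242  0.0965] [ 0.4591 -0.1189  0.0965]
bar-y (array([ 0.4451, -0.1865,  0.0932]), np.float64(0.0018844649609184273)) [ 0.444  -0.1828  0.0965] [ 0.4435 -0.1918  0.0965]
post (array([ 0.5159, -0.0035,  0.2748]), np.float64(0.2591206248102955)) [ 0.9425 -0.3359  0.0965] [0.438  0.1548 0.0965]
baseL [ 0.4532 -0.3903  0.012 ]
baseR [ 0.5487 -0.4121  0.012 ]
baseWL [ 0.4573 -0.2392  0.012 ]
baseWR [ 0.6172 -0.2792  0.012 ]
```

```bash
cat >> m.py <<'E'
print('----')
O=np.array([.5505,-.1817,0]); a=np.radians(-12.7); X=np.array([np.cos(a),np.sin(a),0]); Y=np.array([-np.sin(a),np.cos(a),0])
def st(p): p=p-O; return np.array([p@X,p@Y,p[2]])
o,d=D(247,33); p=o+d*((.075-(o-O)@Y)/(d@Y)); q=st(p); print("tip",q,np.arctan2(q[2]-.093,.073-q[0]),np.hypot(q[2]-.093,.073-q[0]))
o,d=D(300,93); p=o+d*((.075-(o-O)@Y)/(d@Y)); q=st(p); print("mid",q,np.arctan2(q[2]-.093,.073-q[0]))
for c in((370,185),(570,155)): print("oven",st(Z(D(*c),0)),Z(D(*c),0))
print("oven scene",st(Z(S(0,530),0)),st(Z(S(130,430),0)))
for n in("front+y","front-y"): pass
print(st(np.array([.4925,-.163,.0945])),"front mid expect x -.067")
E
python3 m.py | sed -n '/----/,$p'
```

```text
----
tip [0.004  0.075  0.1923] 0.9630223697594508 0.12091134318521155
mid [0.0404 0.075  0.1469] 1.0259002663835972
oven [0.105 0.186 0.   ] [ 0.6938 -0.0233  0.    ]
oven [0.2672 0.23   0.    ] [ 0.8617 -0.0161  0.    ]
oven scene [0.0298 0.2117 0.    ] [ 0.0598  0.092  -0.    ]
[-0.0607  0.0055  0.0945] front mid expect x -.067
```

Emit:
{"method": "jog_arm", "body": {
  "deltas": [
    [0.015,0.05,0.1,0.37,-61,0,0],
    [0.015,0.05,0.1,0.37,-61,0,0],
    [0.015,0.05,0.1,0.37,-61,0,0],
    [0.015,0.05,0.1,0.37,-61,0,0],
    [0.015,0.05,0.1,0.37,-61,0,0],
    [0.015,0.05,0.1,0.37,-61,0,0],
    [0.015,0.05,0.1,0.37,-61,0,0],
    [0.015,0.05,0.1,0.37,-61,0,0],
    [0.015,0.05,0.1,0.37,-61,0,0]
  ],
  "grip_force": 10
}}

```text
t: 1.48
tool_pos: [0.5027, -0.3992, 0.1729]
ee_rot: [-1.045, 1.305, 1.045]
contact_force: [-1.0, 0.3, 0.0]
finger_gap: 0.186
```

```bash
python3 - <<'E'
from h import *
print(T(r.observe()))
c=cap("wrist","w1.png")
for p in([.513,-.3537,.09],[.513,-.3537,.065]): print(proj(c,p))
E
```

```text
[[-4.98104835e-05 -9.75839141e-01  2.18490202e-01  5.02699175e-01]
 [-9.64748818e-05  2.18490206e-01  9.75839137e-01 -3.99202366e-01]
 [-9.99999994e-01  2.75282028e-05 -1.05027069e-04  1.72856317e-01]
 [ 0.00000000e+00  0.00000000e+00  0.00000000e+00  1.00000000e+00]]
(np.float64(275.14790685805895), np.float64(267.1163740020062))
(np.float64(275.139755102857), np.float64(255.7202715544013))
```

View pics/w1.png

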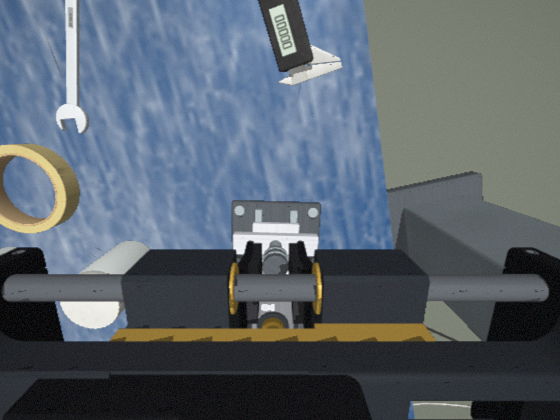

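The wrist view looks back over the rails. The base front corners are at (234,203) and (320,203), and the knob sits centred between the fingers at about (276,250), as predicted. Next I descend behind the knob and push.

Emit:
{"method": "jog_arm", "body": {
  "deltas": [
    [0.015,0.055,0,0,0,0,0],
    [0.015,0.105,0,0,0,0,0],
    [0.015,0.105,0,0,0,0,0],
    [0.015,0.105,0,0.025,0,0,0],
    [0.015,0.105,0,0.045,0,0,0],
    [0.015,0.105,0,0.06,0,0,0],
    [0.015,0.105,0,0.075,0,0,0],
    [0.015,0.105,0,0.085,0,0,0],
    [0.015,0.105,0,0.085,0,0,0]
  ]
}}

```text
t: 2.65
tool_pos: [0.5225, -0.3143, 0.0676]
ee_rot: [-1.047, 1.304, 1.048]
contact_force: [-0.5, -0.0, -0.6]
finger_gap: 0.176
```

Emit:
{"method": "jog_arm", "body": {
  "deltas": [
    [0.015,0,0,0.003,0,0,0],
    [0.015,0,0,0.006,0,0,0],
    [0.015,0,0,0.008,0,0,0],
    [0.015,0,0,0.008,0,0,0]
  ]
}}

```text
t: 3.15
tool_pos: [0.524, -0.3075, 0.0674]
ee_rot: [-1.047, 1.305, 1.047]
contact_force: [0.5, -1.3, 0.3]
finger_gap: 0.173
```

Emit:
{"method": "jog_arm", "body": {
  "deltas": [
    [0.015,0,0,0.002,0,0,0],
    [0.015,0,0,0.004,0,0,0],
    [0.015,0,0,0.004,0,0,0]
  ]
}}

```text
t: 3.52
tool_pos: [0.5249, -0.3034, 0.0675]
ee_rot: [-1.047, 1.304, 1.047]
contact_force: [0.5, -1.2, -0.2]
finger_gap: 0.173
```

```bash
python3 - <<'E'
from h import *
b=cap("side","s2.png")["image"][178:313,235:365]
cv2.imwrite("pics/sd2.png",cv2.resize(b[:,:,::-1],None,fx=4.4,fy=4.4,interpolation=cv2.INTER_CUBIC)); print(r.observe()["contact_force"])
E
```

```text
[ 0.52766145 -1.48100476  0.20060878]
```

View pics/sd2.png

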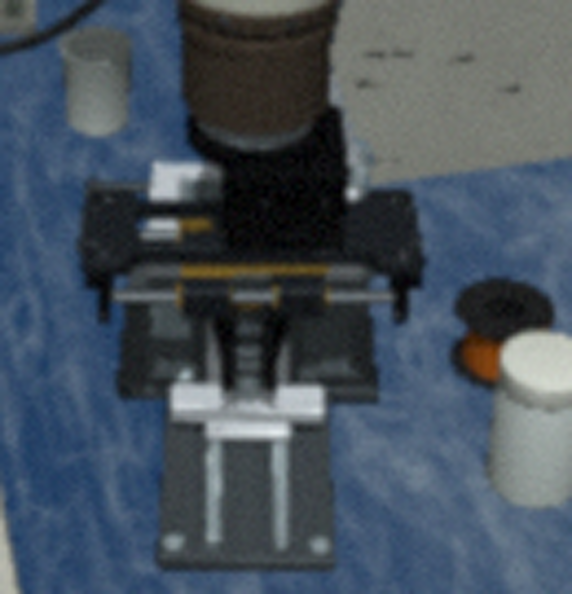

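The lug is now at about (248,400), close to the posts at y≈375. The force of about 1.3 N is friction only, so it isn't home yet.

Emit:
{"method": "jog_arm", "body": {
  "deltas": [
    [0.015,0,0,0.002,0,0,0],
    [0.015,0,0,0.004,0,0,0],
    [0.015,0,0,0.004,0,0,0]
  ]
}}

```text
t: 3.95
tool_pos: [0.5258, -0.2999, 0.0675]
ee_rot: [-1.047, 1.305, 1.047]
contact_force: [0.5, -3.5, -1.9]
finger_gap: 0.177
```

Emit:
{"method": "jog_arm", "body": {
  "deltas": [
    [0.015,0,0,0.002,0,0,0],
    [0.015,0,0,0.003,0,0,0],
    [0.015,0,0,0.003,0,0,0]
  ]
}}

```text
t: 4.32
tool_pos: [0.5258, -0.2994, 0.0676]
ee_rot: [-1.049, 1.307, 1.045]
contact_force: [-1.2, -11.9, -3.3]
finger_gap: 0.171
```

It is home: the TCP stopped and the force rose to 12 N. I'll hold briefly, back off, rise, and stop left of the bar to see the bar and index arm up close.

Emit:
{"method": "jog_arm", "body": {
  "deltas": [
    [0.015,0,0,0.001,0,0,0],
    [0.015,0,0,0.001,0,0,0],
    [0.015,0,0,-0.03,0,0,0],
    [0.03,-0.06,0,-0.03,0,0,0],
    [0.03,-0.12,0,-0.03,0,0,0],
    [0.03,-0.17,0.02,0.0,0,0,0],
    [0.03,-0.21,0.05,0.05,0,0,0],
    [0.03,-0.21,0.08,0.1,0,0,0],
    [0.03,-0.21,0.1,0.15,0,0,0],
    [0.03,-0.21,0.104,0.194,0,0,0]
  ]
}}

```text
t: 5.58
tool_pos: [0.465, -0.0827, 0.2782]
ee_rot: [-1.047, 1.303, 1.048]
contact_force: [1.4, -0.1, 0.7]
finger_gap: 0.346
```

Emit:
{"method": "jog_arm", "body": {
  "deltas": [
    [0.03,0,0,0,0,0,0],
    [0.03,0,0,0,0,0,0]
  ]
}}

```text
t: 5.82
tool_pos: [0.4664, -0.0846, 0.2775]
ee_rot: [-1.047, 1.305, 1.048]
contact_force: [-0.0, -0.3, -1.0]
finger_gap: 0.343
```

```bash
python3 - <<'E'
from h import *
c=cap("wrist","w2.png"); np.save("w2.npy",c["P"])
s=cap("side","s3.png"); cap("scene","c3.png")
E
```

```text
(no output)
```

View pics/w2.png

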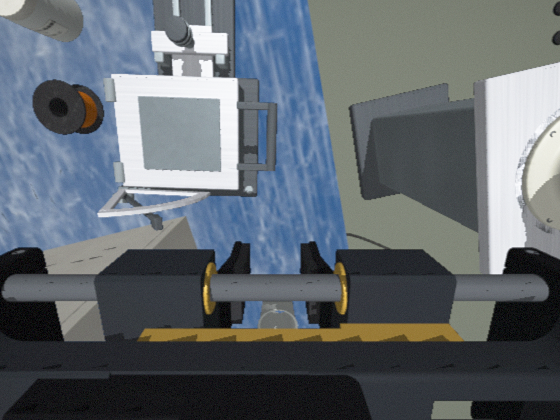

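The wrist view shows the cover's front edge at column ≈239, the bar at column ≈273 over rows 103–172, and the index strip running from about (125,193) to about (160,226). I'll enlarge the strip and compute.

```bash
python3 - <<'E'
from h import *
np.set_printoptions(precision=4,suppress=True)
w=cv2.imread("pics/w2.png")[170:240,95:215]; s=cv2.imread("pics/s3.png")[178:228,275:335]
a=cv2.resize(w,(660,385),interpolation=cv2.INTER_CUBIC)
cv2.imwrite("pics/z.png",a)
c=cap("wrist"); c["P"]=np.load("w2.npy")
for n,p in(("bar-y",(272.5,103)),("bar+y",(272.5,172)),("barmid",(272.5,137.5))): print(n,onz(c,*p,.093))
for n,p in(("hinge-y",(106,77)),("front-y",(237,76)),("front+y",(240,194)),("hinge+y",(121,190))): print(n,onz(c,*p,.0965))
E
```

```text
bar-y [ 0.447  -0.1862  0.093 ]
bar+y [ 0.4638 -0.111   0.093 ]
barmid [ 0.4551 -0.1498  0.093 ]
hinge-y [ 0.6166 -0.2504  0.0965]
front-y [ 0.4784 -0.2209  0.0965]
front+y [ 0.5075 -0.0941  0.0965]
hinge+y [ 0.6452 -0.1296  0.0965]
```

View pics/z.png

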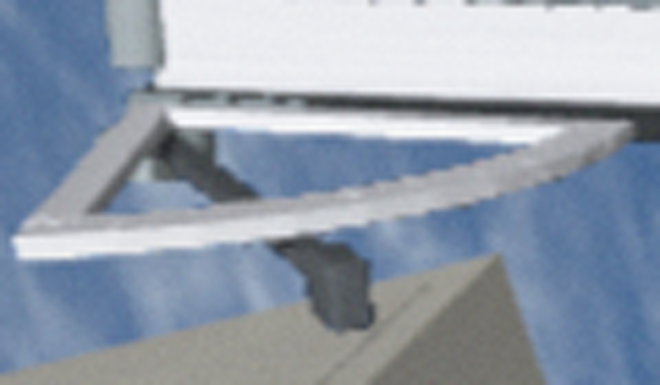

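```bash
python3 - <<'E'
from h import *
np.set_printoptions(precision=4,suppress=True)
c=cap("wrist"); c["P"]=np.load("w2.npy"); sd=cap("side")
O=np.array([.5565,-.1735,0]); a=np.radians(-12.6); X=np.array([np.cos(a),np.sin(a),0]); Y=np.array([-np.sin(a),np.cos(a),0])
def st(p): p=p-O; return np.array([p@X,p@Y,p[2]])
D=lambda u,v:ray(sd,235+u/4.4,178+v/4.4); W=lambda u,v:ray(c,95+u/5.5,170+v/5.5)
def ang(q): return np.arctan2(q[2]-.093,.073-q[0]),np.hypot(q[2]-.093,.073-q[0])
for w in((340,270),(340,290),(345,315)):
  p,e=tri(W(*w),D(249,35)); print("tri",w,st(p),e,ang(st(p)))
for n,rr in(("side tip",D(247,33)),("side mid",D(300,93)),("wr tip",W(340,290)),("wr (290,250)",W(290,250)),("wr(235,190)",W(235,190))):
  o,d=rr; q=st(o+d*((.075-(o-O)@Y)/(d@Y))); print(n,q,ang(q))
for th in(.75,.85,.9,.95):
  p=O+X*(.073-.128*np.cos(th))+Y*.075+np.array([0,0,.093+.128*np.sin(th)])
  u,v=proj(sd,p);uw,vw=proj(c,p); print(th,((u-235)*4.4,(v-178)*4.4),((uw-95)*5.5,(vw-170)*5.5))
E
```

```text
tri (340, 270) [0.0006 0.0702 0.1877] 0.0021041476370238037 (np.float64(0.9184501746328662), np.float64(0.11923104972077699))
tri (340, 290) [0.0012 0.0741 0.1859] 0.0010658682188786357 (np.float64(0.9130490454458209), np.float64(0.11740887350925674))
tri (345, 315) [0.0017 0.0793 0.1832] 0.0004728078838679918 (np.float64(0.9020126226538756), np.float64(0.11502150135900023))
side tip [0.0004 0.075  0.1872] (np.float64(0.9139374103112342), np.float64(0.11894522640325161))
side mid [0.0371 0.075  0.1413] (np.float64(0.9321256989142355), np.float64(0.0602137669785408))
wr tip [0.0021 0.075  0.1825] (np.float64(0.9009002220597497), np.float64(0.11417682661991409))
wr (290,250) [0.0202 0.075  0.1593] (np.float64(0.8983093275128795), np.float64(0.08468965870277019))
wr(235,190) [0.0497 0.075  0.1161] (np.float64(0.7818116957744462), np.float64(0.032766606157901314))
0.75 (np.float64(215.09141429396303), np.float64(42.08094207567756)) (np.float64(479.5807664882667), np.float64(286.15529744725376))
0.85 (np.float64(229.13026894764943), np.float64(30.294038620622043)) (np.float64(407.034525432191), np.float64(302.8245028862486))
0.9 (np.float64(236.6704696648722), np.float64(24.84442211466992)) (np.float64(367.77799767154704), np.float64(310.85647807509747))
0.95 (np.float64(244.53196308077577), np.float64(19.713837586186447)) (np.float64(326.6820718320157), np.float64(318.6168885468717))
```

Emit:
{"method": "jog_arm", "body": {
  "deltas": [
    [0.03,0,-0.0015,-0.033,0,0,0],
    [0.03,0,-0.003,-0.066,0,0,0],
    [0.03,0.05,-0.003,-0.066,0,0,0],
    [0.03,0.1,-0.003,-0.066,0,0,0],
    [0.03,0.14,-0.003,-0.066,0,0,0],
    [0.03,0.14,-0.003,-0.066,0,0,0]
  ]
}}

```text
t: 6.88
tool_pos: [0.4531, -0.1504, 0.135]
ee_rot: [-1.043, 1.311, 1.051]
contact_force: [0.1, 0.8, 0.0]
finger_gap: 0.346
```

```bash
python3 - <<'E'
from h import *
c=cap("wrist","w3.png"); cv2.imwrite("pics/w3c.png",cv2.resize(c["image"][150:330,180:370,::-1],None,fx=3,fy=3)); print(T(r.observe()))
print(proj(c,[.455,-.150,.093]))
E
```

```text
[[-2.31228353e-03 -9.76175672e-01  2.16969379e-01  4.55211603e-01]
 [-6.13646259e-04  2.16971303e-01  9.76177790e-01 -1.50552770e-01]
 [-9.99997138e-01  2.12405738e-03 -1.10072572e-03  1.37289772e-01]
 [ 0.00000000e+00  0.00000000e+00  0.00000000e+00  1.00000000e+00]]
(np.float64(272.5483139884677), np.float64(236.23986589124718))
```

View pics/w3c.png

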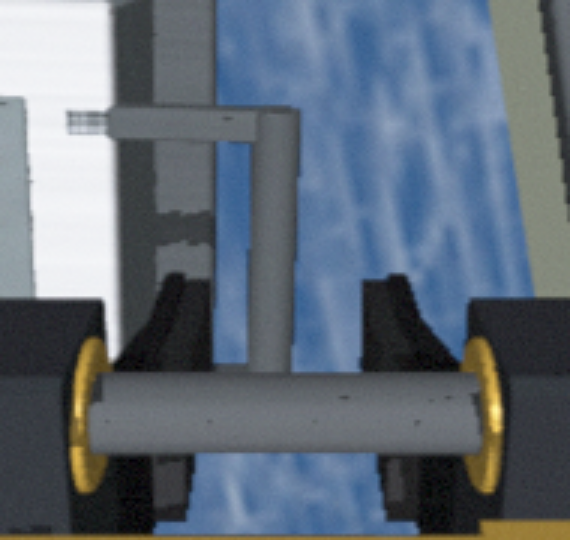

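The bar runs between the fingers, about 3 mm off-centre toward the cover (bar at crop column ≈271, finger midpoint ≈286). I'll correct that, descend and grip.

Emit:
{"method": "jog_arm", "body": {
  "deltas": [
    [0.03,0.03,-0.003,0,0,0,0],
    [0.03,0.055,-0.003,0,0,0,0],
    [0.03,0.063,-0.003,0,0,0,0],
    [0.03,0.063,-0.003,0,0,0,0],
    [0.01,0.063,-0.003,0,0,0,0],
    [0.005,0.063,-0.003,0,0,0,0],
    [0.005,0.063,-0.003,0,0,0,0],
    [0.005,0.063,-0.003,0,0,0,0]
  ],
  "grip_force": 25
}}

```text
t: 7.92
tool_pos: [0.4563, -0.1503, 0.0748]
ee_rot: [-1.044, 1.308, 1.049]
contact_force: [-4.3, 2.3, 5.9]
finger_gap: 0.128
```

Emit:
{"method": "jog_arm", "body": {
  "deltas": [
    [0.005,-0.009,0,0,0,0,0],
    [0.005,-0.018,-0.001,0,0,0,0],
    [0.005,-0.027,-0.002,0,0,0,0],
    [0.005,-0.035,-0.0035,0,0,0,0],
    [0.005,-0.044,-0.0055,0,0,0,0],
    [0.005,-0.053,-0.008,0,0,0,0],
    [0.005,-0.061,-0.011,0,0,0,0],
    [0.005,-0.069,-0.014,0,0,0,0],
    [0.005,-0.069,-0.014,0,0,0,0]
  ]
}}

```text
t: 9.05
tool_pos: [0.4685, -0.1535, 0.1433]
ee_rot: [-1.042, 1.311, 1.051]
contact_force: [-7.9, 2.8, -2.9]
finger_gap: 0.133
```

Emit:
{"method": "jog_arm", "body": {
  "deltas": [
    [0.005,-0.008,-0.003,0,0,0,0],
    [0.005,-0.016,-0.007,0,0,0,0],
    [0.005,-0.024,-0.012,0,0,0,0],
    [0.005,-0.032,-0.017,0,0,0,0],
    [0.005,-0.039,-0.0225,0,0,0,0],
    [0.005,-0.046,-0.028,0,0,0,0],
    [0.005,-0.053,-0.034,0,0,0,0],
    [0.005,-0.059,-0.04,0,0,0,0],
    [0.005,-0.066,-0.048,0,0,0,0],
    [0.005,-0.066,-0.048,0,0,0,0]
  ]
}}

```text
t: 10.3
tool_pos: [0.5129, -0.1648, 0.2116]
ee_rot: [-1.042, 1.316, 1.055]
contact_force: [-17.0, 3.0, 10.8]
finger_gap: 0.128
```

```bash
python3 - <<'E'
from h import *
o=r.observe(); print(T(o),o["contact_force"])
b=cap("side","s4.png")["image"][165:265,245:345]; a=cap("scene","c4.png")["image"][135:235,280:380]
cv2.imwrite("pics/f4.png",np.hstack([cv2.resize(x[:,:,::-1],(400,400),interpolation=cv2.INTER_CUBIC) for x in(b,a)]))
E
```

```text
[[-1.33314758e-02 -9.76058972e-01  2.17097109e-01  5.12926674e-01]
 [-7.88463088e-04  2.17126598e-01  9.76143134e-01 -1.64776246e-01]
 [-9.99910821e-01  1.28422555e-02 -3.66420446e-03  2.11636777e-01]
 [ 0.00000000e+00  0.00000000e+00  0.00000000e+00  1.00000000e+00]] [-17.03835722   2.95901447  10.75553669]
```

View pics/f4.png

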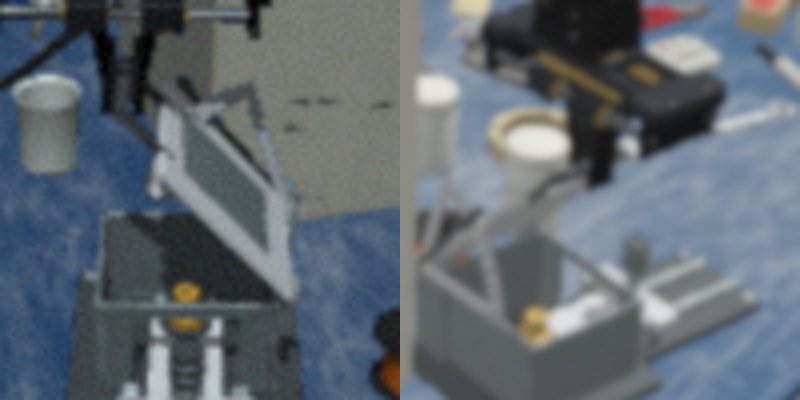

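```bash
python3 - <<'E'
from h import *
b=cv2.imread("pics/s4.png")[180:245,265:325]
cv2.imwrite("pics/f5.png",cv2.resize(b,None,fx=9,fy=9,interpolation=cv2.INTER_CUBIC))
E
```

```text
(no output)
```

View pics/f5.png

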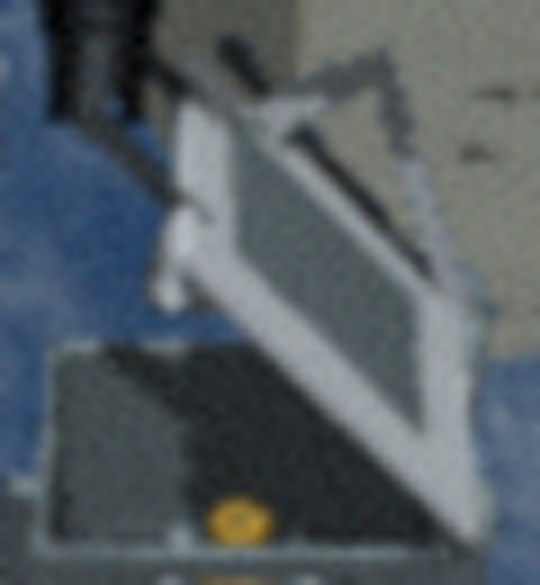

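```bash
cat > a.py <<'E'
from h import *
O=np.array([.5565,-.1735,0]); a=np.radians(-12.6); X=np.array([np.cos(a),np.sin(a),0]); Y=np.array([-np.sin(a),np.cos(a),0])
sd=cap("side")
def pt(u,v,y,ox=265,oy=180,k=9):
    o,d=ray(sd,ox+u/k,oy+v/k); p=o+d*((y-(o-O)@Y)/(d@Y))-O; return np.array([p@X,p[2]])
def lin(n,p,q,y,**k):
    A,B=pt(*p,y,**k),pt(*q,y,**k); d=B-A; print(n,A.round(4),B.round(4),"len",np.linalg.norm(d).round(4),"ang",np.arctan2(-d[1],d[0]).round(3))
E
python3 - <<'E'
from a import *
lin("index",(232,45),(435,280),.075)
lin("far edge",(245,112),(450,300),.062)
lin("near edge",(190,265),(475,540),-.062)
lin("win near",(235,255),(425,430),-.04)
lin("win far",(232,118),(415,300),.04)
lin("near arm",(85,120),(190,208),-.034)
# crop sd1 of shut/initial picture
lin("index0",(247,33),(345,145),.075,ox=235,oy=178,k=4.4)
lin("shut near edge (should be 0)",(147,275),(362,275),-.062,ox=235,oy=178,k=4.4)
lin("shut far edge (should be 0)",(152,163),(357,163),.062,ox=235,oy=178,k=4.4)
E
```

```text
index [-0.0007  0.1888] [0.0694 0.0994] len 0.1136 ang 0.906
far edge [0.0035 0.1714] [0.0735 0.0997] len 0.1002 ang 0.797
near edge [-0.0165  0.1904] [0.072  0.0917] len 0.1326 ang 0.84
win near [-0.0026  0.1803] [0.057  0.1173] len 0.0868 ang 0.813
win far [-0.0015  0.1816] [0.0596 0.1137] len 0.0914 ang 0.839
near arm [-0.0472  0.2228] [-0.0161  0.1929] len 0.0431 ang 0.766
index0 [0.0004 0.1872] [0.0696 0.1   ] len 0.1114 ang 0.9
shut near edge (should be 0) [-0.0638  0.0898] [0.0707 0.0899] len 0.1345 ang -0.001
shut far edge (should be 0) [-0.0629  0.0932] [0.0772 0.0936] len 0.1401 ang -0.003
```

Emit:
{"method": "jog_arm", "body": {
  "deltas": [
    [0.005,-0.004,-0.002,0,0,0,0],
    [0.005,-0.007,-0.0045,0,0,0,0],
    [0.005,-0.0105,-0.007,0,0,0,0],
    [0.005,-0.0105,-0.007,0,0,0,0],
    [0.005,-0.0105,-0.007,0,0,0,0]
  ]
}}

```text
t: 11.08
tool_pos: [0.5226, -0.1671, 0.2206]
ee_rot: [-1.045, 1.312, 1.05]
contact_force: [-8.8, -3.2, -0.7]
finger_gap: 0.128
```

```bash
python3 - <<'E'
from a import *
o=r.observe(); M=T(o); p=(M@[-.0187,0,0,1])[:3]-O; print(M[:3,3],o["contact_force"],o["finger_gap"]); print("bar",p@X,p@Y,p[2],"ang",np.arctan2(p[2]-.093,.073-p@X),"rad",np.hypot(p[2]-.093,.073-p@X))
im=np.mean([cap("side")["image"].astype(float) for _ in range(6)],0).astype(np.uint8)[180:245,265:325,::-1]
cv2.imwrite("pics/f6.png",cv2.resize(im,None,fx=9,fy=9,interpolation=cv2.INTER_CUBIC))
E
```

```text
[ 0.52258403 -0.16710394  0.22065745] [-8.45407711 -3.45634157 -0.76467428] 0.12571682066214168
bar -0.03437754207358659 -0.0010909329453676591 0.23935697408557147 ang 0.9378293918374561 rad 0.18152217607016916
```

View pics/f6.png

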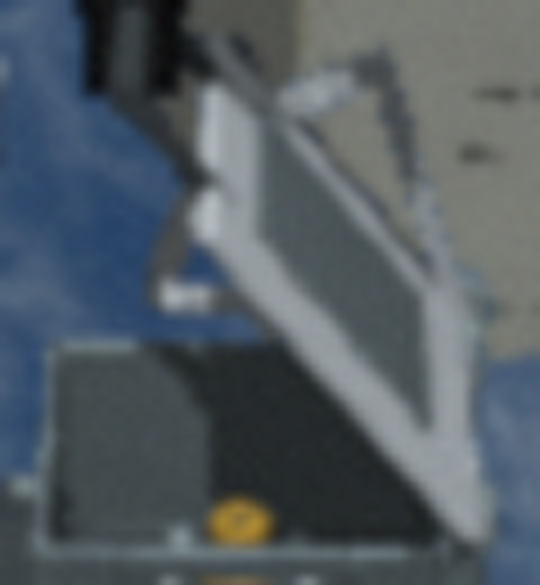

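Now the index strip runs almost hidden along the cover's far edge, with the far edge from about (270,95) to (445,285). I'll measure with the same lines as before.

```bash
python3 - <<'E'
from a import *
lin("far edge",(285,118),(447,292),.062)
lin("near edge",(215,245),(475,540),-.062)
lin("win near",(260,235),(432,430),-.04)
lin("win far",(262,115),(422,298),.04)
lin("index visible",(300,130),(435,272),.075)
def ha(n,u,v,y):
    q=pt(u,v,y); print(n,np.arctan2(q[1]-.093,.073-q[0]).round(3))
ha("near corner",215,245,-.062); ha("win near corner",260,235,-.04); ha("win far corner",262,115,.04); ha("index tip",232,42,.075)
print(r.observe()["contact_force"])
E
```

```text
far edge [0.0165 0.1692] [0.0723 0.1029] len 0.0867 ang 0.871
near edge [-0.0093  0.1973] [0.072  0.0917] len 0.1333 ang 0.915
win near [0.0047 0.1873] [0.0592 0.1173] len 0.0887 ang 0.909
win far [0.008  0.1828] [0.0618 0.1145] len 0.087 ang 0.903
index visible [0.0222 0.1573] [0.0693 0.1026] len 0.0722 ang 0.861
near corner 0.902
win near corner 0.944
win far corner 0.944
index tip 0.921
[-9.07632842 -3.93844593  0.02747067]
```

The cover measures about 0.90–0.94 and the index about 0.90–0.92, so they are in line. I'll hold to meet the dwell, then hand in.

Emit:
{"method": "jog_arm", "body": {
  "deltas": [
    [0.005,0,0,0,0,0,0],
    [0.005,0,0,0,0,0,0],
    [0.005,0,0,0,0,0,0],
    [0.005,0,0,0,0,0,0],
    [0.005,0,0,0,0,0,0],
    [0.005,0,0,0,0,0,0]
  ]
}}

```text
t: 12.22
tool_pos: [0.5226, -0.1671, 0.2206]
ee_rot: [-1.045, 1.312, 1.05]
contact_force: [-8.2, -3.7, 0.0]
finger_gap: 0.128
```

```bash
python3 - <<'E'
from h import *
o=r.observe(); print(o["tool_pos"],o["contact_force"],o["finger_gap"],abs(o["joint_velocities"]).max()); print(r.job_done())
E
```

```text
[ 0.52257257 -0.16710262  0.22063417] [-8.17614266 -3.74680577  0.0306446 ] 0.1279358193523214 0.001807762301834642
the job is handed in; nothing more can be done
None
```

The job is handed in at about 12 s of the 51 s allowed, with the gripper still holding the cover in line with the index arm. The hand-in gave no verdict, so this rests on my own checks.

- **Carriage:** With the cover still shut, I pushed the knob with the nearly closed fingers until the TCP stopped and the force rose from about 1.3 N to 12 N. I took that as home against the stop posts. I did not measure the carriage again after backing off.
- **Cover:** I gripped the bar at 25 N and lifted it in an arc. At the end the cover measured about 0.90–0.94 rad, counting 0.94 from the TCP and 0.87–0.92 from the cover's edges in the side view.
- **Index arm:** It measured about 0.90–0.92 rad, so the gap to the cover is about 0.03 rad against the 0.07 allowed. Nothing touched the index arm.
- **Holding:** The arm was still over the last second, the finger opening stayed on the bar at about 11 mm, and the wrist read about 9 N.

- **Weaker readings:** Two edge lines in the last side picture disagreed somewhat: the cover's far edge at 0.87 and the partly hidden index strip at 0.86. My first lift stopped about 0.07 rad short, and I corrected it.
- **Bystanders:** The arm's path stayed clear of the jar, beaker, spool and timer, but I did not measure their positions again.

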